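# Level stone plinth on the plating pass

### The job

Build a level plinth: set (do not drop) the long wedge stone on the middle of the base stone's sloping top, then the short wedge stone on the middle of the long one, each with its thick end towards the low side so that the topmost face ends up level. Once both are let go, press down on the middle of the top for half a second, about as firmly as a stiff doorbell, to prove that nothing rocks. Leave the plinth standing, the base stone where it was, and the vases, bottle and plate undisturbed.

Things in the scene. Friction and masses are not known exactly. Their poses are not given: they have to be found in the camera images.
- base_stone_top (a point): Centre of the sloping top of the base stone, the largest grey irregular stone: 150 mm along the slope, 112 mm wide, 2.4 kg, loose. The top is one flat face, about 130 x 95 mm, sloping 14 degrees; this point is 52 mm above the table (low end 34, high end 70). Axes: z square to the face, pointing up; x along the face UPHILL; y level across it.
- long_wedge_center (a point): Centre (half-way up) of the long wedge stone: grey, 105 mm long, 56 wide, 0.35-0.63 kg; lies flat at the start. Underside flat, 19 mm below this point; top flat, sloping 8 degrees: 31 mm high at the thin end, 38 middle, 45 thick end. Sides upright, parallel, 56 apart, for 35 mm either way of the middle; edges chipped 5 mm. Axes: x to the THICK end, y across (grip this way), z square to underside.
- long_wedge_top (a point): Middle of the long wedge's top face, 38 mm above its underside, straight above its centre as it lies flat. Axes: z square to the top face; x along the top face towards (rising to) the thick end; y across.
- short_wedge_center (a point): Centre (half-way up) of the short wedge stone: grey, 86 mm long, 50 wide, 0.36 kg; lies flat at the start. Underside flat, 17 mm below this point; top flat, sloping 6 degrees: 30 mm high at the thin end, 34 middle, 38 thick end. Sides upright, parallel, 50 apart, for 29 mm either way of the middle; edges chipped 4 mm. Axes: x to the THICK end, y across (grip this way), z square to underside.
- short_wedge_top (a point): Middle of the short wedge's top face, 34 mm above its underside: the place to press (a rigid surface). Axes: z square to the top face (upright when the plinth is level), x along the face towards the thick end, y across.
- vase_a: Bystander: round blue ceramic vase with a dark green lid, 110 mm across, 105 mm high, origin at the centre of its underside.
- vase_b: Bystander: a second vase of the same kind and size, origin at the centre of its underside.
- squeeze_bottle: Bystander: white plastic squeeze bottle with a pointed nozzle, 52 mm across, 160 mm high, origin at the centre of its underside.
- long_plate: Bystander: low white ceramic plate, 70 x 150 mm, 16 mm high, long side along its y, origin at the centre of its underside.
There are look-alikes about, which are no part of the job. What is shaped like the part that bears short_wedge_center but purple or yellow is not meant. What is shaped like the part that bears base_stone_top but red or yellow is not meant.

How it is judged:
By the outcome, as a careful person would: the job done as asked, in the order asked, and still so for the second after the job is handed in, with the robot touching nothing.
It also fails if it takes over 64 s, if anything falls off the work surface, if the arm or the gripper's body presses on something with over 40 N, if the wrist force passes 120 N, or if a joint passes its speed limit or range.

### The arm

A 6-joint arm with a two-finger parallel gripper is mounted at the origin on the work surface. World frame = base frame: x ahead of the robot, y to its left, z up, the work surface at z = 0. Lengths are in mm, angles in rad, forces in N, time in s.
With the tool pointing down it reaches from about 400 to 925 mm from the base axis. Payload 12.5 kg.
Tool frame: the origin (TCP) lies midway between the tips of the shut fingers; the grasp point (between the pads) lies env.grasp_offset behind it (env.grasp_offset is the distance from the TCP to the grasp point, in mm); x points along the fingers, y is the direction in which the jaws open and shut, and the axes are right-handed (so a half turn about x gives the same grasp; the last joint's range is limited). The gripper opens to 95 mm and grips with 3 to 60 N. Pads are 20 mm wide; open, the fingers measure 119 mm over their backs; the gripper's body (75 mm by 180 mm) begins 59 mm behind the grasp point.
Start: joints at [1.082, 0.491, 1.559, -0, 1.092, -0.106], TCP at [233.435, 579.789, 214.661] pointing down, gripper open.
Joint ranges: [-3.1, 3.1], [-0.84, 2.19], [0.05, 2.79], [-1.13, 4.28], [0.06, 2.93], [-2.69, 2.69]. Speed limits (rad/s): [2.22, 2.22, 2.79, 3.14, 3.14, 3.14].

### API

Orientations are given as [roll, pitch, yaw] about the fixed x, y, z axes, in that order (R = Rz(yaw) Ry(pitch) Rx(roll)).
In Python, from cell import env gives the robot as it stands.
- The arm moves only by the tool apply_moves, never from a script. Its arguments are lists of equal length, an entry for each row: "offset": the shift along the world's x, y, z in units of 25 mm (1.0 is 25 mm), a list of three; "yaw": the turn about the world's z in units of 6 degrees (1.0 is 6 degrees); "jaw": the closure, from -1 (fully open) to 1 (shut), so that 0 is half open. A call has 1 to 20 rows; each row is the pose to reach, as a shift and turn from the pose measured when the call began; what a row does not reach only later rows make up. A row lasts 1/8 s, in which the tool goes at most 62.5 mm and 10.7 degrees, less where a joint would pass 70% of its speed; a pose out of reach is approached as far as the arm can. A call with a gripper value outside its range is refused whole. The fingers move at their own pace and stop on an object; the grip force is fixed at half the most. Time passes only in rows, so rows that repeat a pose let the fingers close. It gives the time, the measured TCP pose, the force and the opening at its end, in the units of the state.
- env.state(): the state, without advancing time (a new reading comes with each control period).
- env.read_camera(name): name is "side" or "top" or "wrist"; returns a dict with "frame" (420x560x3 uint8, red, green, blue), "fx", "fy", "cx", "cy" (pixels), "xyz" and "rotation" of the camera in the world; the wrist camera has in their place "hand_eye" (4x4, takes a point from camera to tool coordinates, whose origin is the TCP and whose axes are the tool frame's). Camera axes: x right, y down, z forward; pixel columns grow to the right and rows downward; lengths in mm; the calibration is good to about 2 mm. A picture is of the moment at which its call begins: read the wrist's pose just before it. There is no depth.
- env.job_done(): hands the job in, once; it reports no verdict.
The state is a dict: "t": time; "joints": joint angles; "qvel": joint speeds; "tau": joint torques, N m; "eef_pos": TCP position; "tcp_rot": TCP orientation; "ft_force": force on the tool from outside, world axes, zero at the start; "moment": the same for the moment, N m; "opening": opening from 0.0 (shut) to 1.0 (fully open).
Only numpy, scipy, OpenCV 4.12 (cv2) and the standard library are available. Lean on these libraries where they do the work, as an engineer would, in place of code of your own. Each camera call takes 0.05 s, during which the arm holds its last target.

## Working session

There is one attempt and no reset: what is moved stays moved. The work goes in short steps, Python scripts to look and compute and a tool call to move; the robot and the scene stay as the last step left them, time stands still between calls to the robot, and variables do not carry over. Pictures are saved under pics/ and viewed, and the job is handed in when it is done.

Besides the shell and the picture viewer there is one more tool, called after "Call:" as name(argument=value, ...) on one line, values as JSON. apply_moves: Moves the arm, as the interface text tells. Its arguments: {"type":"object","properties":{"offset":{"type":"array"},"yaw":{"type":"array"},"jaw":{"type":"array"}},"required":["offset","yaw","jaw"]}

```bash
mkdir -p pics; ls; python3 - <<'E'
from cell import env
import cv2,numpy as np
print(env.state(), env.grasp_offset)
for n in ["side","top","wrist"]:
    c=env.read_camera(n)
    cv2.imwrite(f"pics/{n}0.png",cv2.resize(c["frame"][:,:,::-1],(784,588),interpolation=cv2.INTER_CUBIC))
    print(n,{k:(np.round(v,4).tolist() if not np.isscalar(v) else v) for k,v in c.items() if k!="frame"})
E
```

```text
pics
{'t': 0.0, 'joints': array([ 1.08238618e+00,  4.91541854e-01,  1.55943668e+00, -1.39501317e-05,
        1.09170596e+00, -1.05597143e-01]), 'qvel': array([ 6.12490523e-04, -2.36458667e-04,  3.81741036e-05,  1.41586675e-03,
        3.94180214e-04, -8.39895952e-04]), 'tau': array([ 3.25060813e-03, -6.12634635e+01, -2.58185470e+01,  6.94173365e-02,
        4.81166714e-02, -1.16155375e-04]), 'eef_pos': array([233.32425828, 579.55576878, 214.0771471 ]), 'tcp_rot': array([-1.66506213,  1.56970442, -2.0478687 ]), 'ft_force': array([ 0.70511047, -0.69340142,  0.34643733]), 'moment': array([-0.03425663, -0.03310263, -0.00875478]), 'opening': 0.9966840947662701} 18.8
side {'fx': 381.2302371797253, 'fy': 381.2302371797253, 'cx': 284.13509092739, 'cy': 200.53442158370058, 'xyz': [503.1371, -694.4015, 799.1333], 'rotation': [-2.4031, -0.0088, -0.1065]}
top {'fx': 452.5033789064044, 'fy': 452.5033789064044, 'cx': 282.3756868140108, 'cy': 211.3221844738794, 'xyz': [441.1472, -30.8196, 972.7913], 'rotation': [-2.9765, -0.0304, -1.576]}
wrist {'fx': 352.686368618963, 'fy': 352.686368618963, 'cx': 277.6883993156675, 'cy': 215.5266524429141, 'hand_eye': [[-0.0013, -0.2353, 0.9719, -171.0808], [1.0, -0.0009, 0.0012, 0.6234], [0.0006, 0.9719, 0.2353, -65.9729], [0.0, 0.0, 0.0, 1.0]]}
```

View pics/side0.png

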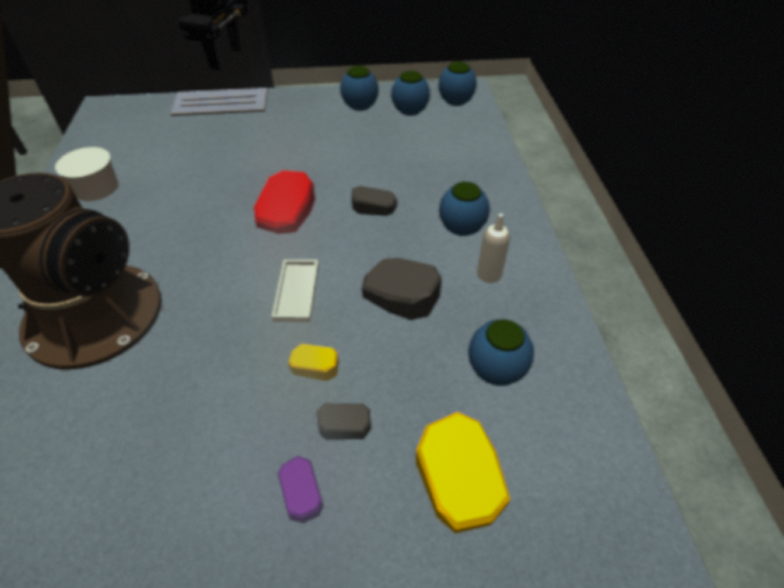

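View pics/top0.png

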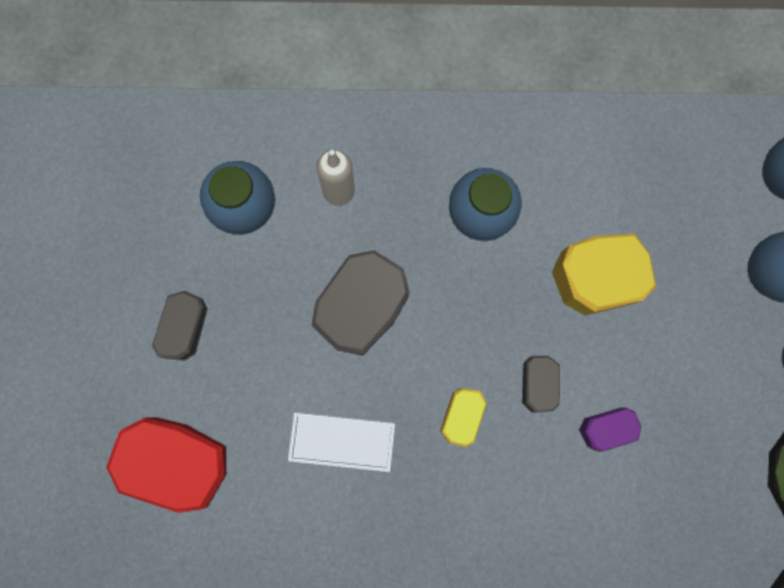

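View pics/wrist0.png

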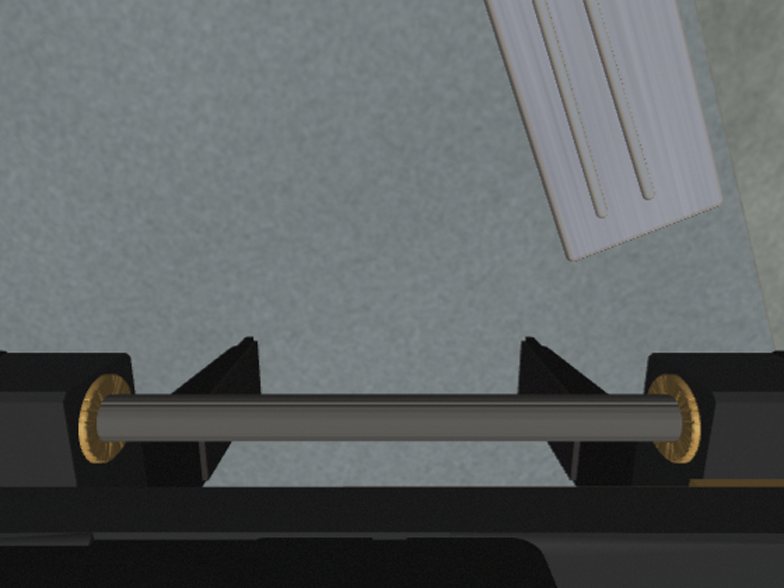

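The top view (784x588 picture) shows two grey wedges, at (180,325), the larger, and at (541,384). The grey base stone is at (360,300), with the bottle at (335,178), the vases at (237,198) and (485,204), and the plate at (342,442). The look-alikes are red (167,464), yellow (605,273) and (464,417), and purple (611,430). Next I'll crop the grey stones and measure them.

```bash
cat > h.py <<'E'
import numpy as np,cv2
from scipy.spatial.transform import Rotation as R
def cam(c,st=None):
    K=np.array([[c["fx"],0,c["cx"]],[0,c["fy"],c["cy"]],[0,0,1]])
    if "xyz" in c: return K,R.from_euler("xyz",c["rotation"]).as_matrix(),np.array(c["xyz"])
    H=np.array(c["hand_eye"]);Rt=R.from_euler("xyz",st["tcp_rot"]).as_matrix()
    return K,Rt@H[:3,:3],Rt@H[:3,3]+st["eef_pos"]
def ray(C,p):
    K,Rm,o=C; d=Rm@np.linalg.inv(K)@np.array([p[0],p[1],1.0]); return o,d/np.linalg.norm(d)
def plane(C,p,z):
    o,d=ray(C,p); return o+d*(z-o[2])/d[2]
def proj(C,X):
    K,Rm,o=C; q=K@(Rm.T@(np.array(X)-o)); return q[:2]/q[2]
def tri(C1,p1,C2,p2):
    o1,d1=ray(C1,p1);o2,d2=ray(C2,p2)
    t=np.linalg.lstsq(np.c_[d1,-d2],o2-o1,rcond=None)[0]
    a=o1+d1*t[0];b=o2+d2*t[1]; return (a+b)/2,np.linalg.norm(a-b)
E
python3 - <<'E'
from cell import env
from h import *
im={n:env.read_camera(n) for n in("top","side")}
np.save("im.npy",im,allow_pickle=True)
t=im["top"]["frame"];s=im["side"]["frame"]
def crop(f,x,y,w,h): return cv2.resize(f[y:y+h,x:x+w,::-1],(390,290),interpolation=cv2.INTER_CUBIC)
L=lambda a:cv2.convertScaleAbs(a,alpha=2.0)
o=np.vstack([np.hstack([crop(t,210,170,94,70),crop(s,240,170,94,70)]),np.hstack([crop(t,95,195,94,70),crop(t,340,240,94,70)])])
cv2.imwrite("pics/crop1.png",L(o))
o=np.hstack([crop(s,235,115,70,52),crop(s,215,275,70,52)])
cv2.imwrite("pics/crop2.png",L(o))
C=cam(im["top"])
hsv=cv2.cvtColor(t,cv2.COLOR_RGB2HSV)
for n,x,y in(("base",257,214),("long",128,232),("short",387,274)): print(n,t[y,x],hsv[y,x])
print(t[350,200],hsv[350,200])
E
```

```text
base [106 103  99] [ 17  17 106]
long [98 95 90] [19 21 98]
short [105 102  97] [ 19  19 105]
[126 136 142] [101  29 142]
```

View pics/crop1.png

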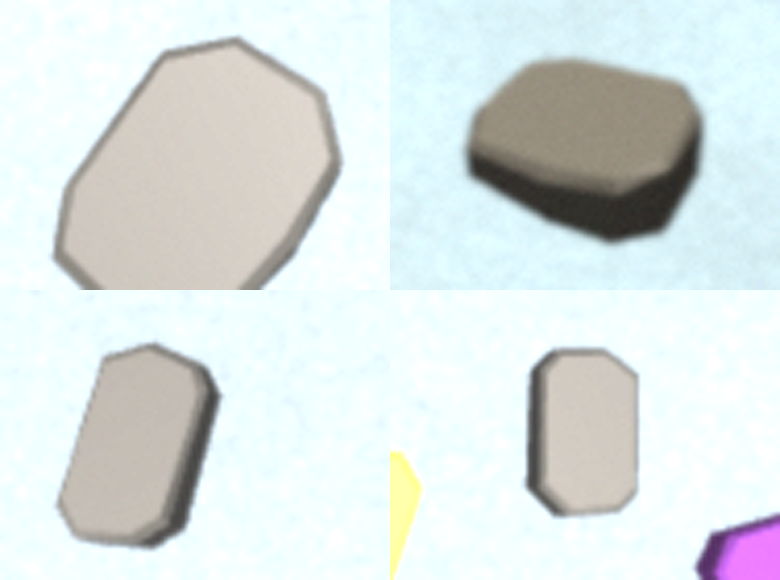

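View pics/crop2.png

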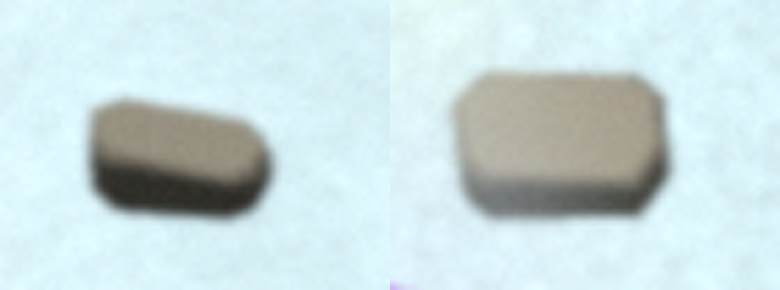

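The crops confirm that the base is the largest grey stone, and its thick side is to the right in the side view (+x). The long wedge looks thick at its left (-x) end in the side view. The short wedge's thick end is unclear. I'll measure the outlines now, then use the wrist camera for the rest.

```bash
python3 - <<'E'
from h import *
im=np.load("im.npy",allow_pickle=True).item()
t=im["top"]["frame"];C=cam(im["top"])
b=t.astype(int); d=b[:,:,2]-b[:,:,0]   # stones: negative-ish; table: positive
sil=((d<6)&(b.max(2)<125)&(b.max(2)-b.min(2)<30)).astype(np.uint8)
face=((d<2)&(b.max(2)>84)&(b.max(2)<125)&(b.max(2)-b.min(2)<25)).astype(np.uint8)
k=np.ones((3,3),np.uint8)
for nm,m in(("sil",sil),("face",face)):
  m=cv2.morphologyEx(m,cv2.MORPH_OPEN,k)
  for c in cv2.findContours(m,cv2.RETR_EXTERNAL,cv2.CHAIN_APPROX_NONE)[0]:
    if cv2.contourArea(c)<400: continue
    M=cv2.moments(c);p=(M["m10"]/M["m00"],M["m01"]/M["m00"])
    if not(100<p[0]<420 and 150<p[1]<300):continue
    z=52 if abs(p[0]-257)<20 else (38 if p[0]<200 else 34)
    W=np.array([plane(C,q[0],z)[:2] for q in c],np.float32)
    r=cv2.minAreaRect(W);bx=cv2.boxPoints(r);e=[bx[1]-bx[0],bx[2]-bx[1]];e=max(e,key=np.linalg.norm)
    print(nm,np.round(p,1),"cen",plane(C,p,z)[:2].round(1),"rect",np.round(r[0],1),np.round(r[1],1),"axis deg",np.degrees(np.arctan2(e[1],e[0])).round(1))
# base face corners top view and side
for n,q,z in(("bottle",(335/1.4,190/1.4),0),):pass
for n,lid,zz in(("vaseA lid",(230,187),105),("vaseB lid",(491,194),105),("bottle tip",(333,153),160)):
    print(n,plane(C,np.array(lid)/1.4,zz).round(0))
for q in((290,463),(295,413),(395,424),(390,471)): print("plate",plane(C,np.array(q)/1.4,16).round(0))
# triangulate base face corners: top crop->px , side crop->px
tp=lambda x,y:(210+x*94/390,170+y*70/290); sp=lambda x,y:(240+(x-390)*94/390,170+y*70/290)
S=cam(im["side"])
E
```

```text
sil [386.1 273.9] cen [ 466.  -274.5] rect [ 466.2 -274.2] [54.3 83. ] axis deg -2.7
sil [128.1 232.8] cen [552.2 257.8] rect [553.3 257. ] [ 63.2 101.5] axis deg -13.3
sil [257.2 215.4] cen [586.   -7.8] rect [585.6  -8.6] [112.  153.2] axis deg -34.5
face [388.1 274.2] cen [ 465.5 -278.7] rect [ 465.  -279.5] [44.  76.6] axis deg -2.3
face [125.5 232.1] cen [553.6 263.2] rect [552.6 263. ] [50.6 96.6] axis deg -14.3
face [257.2 214.4] cen [588.2  -7.8] rect [589.2  -8.7] [100.9 145.9] axis deg -34.6
vaseA lid [742. 176. 105.]
vaseB lid [ 734. -196.  105.]
bottle tip [772.  27. 160.]
plate [353.  94.  16.]
plate [425.  89.  16.]
plate [408. -59.  16.]
plate [341. -52.  16.]
```

```bash
cat >> h.py <<'E'
def jawdeg(st):
    M=R.from_euler("xyz",st["tcp_rot"]).as_matrix(); return np.degrees(np.arctan2(M[1,1],M[0,1]))
def rel(st,target,jd,ref=None):
    d=(np.array(target)-st["eef_pos"])/25; a=(jd-jawdeg(st)+90)%180-90
    print("offset",d.round(2),"yaw deg",round(a,1),"units",round(a/6,2))
E
python3 - <<'E'
from cell import env
from h import *
s=env.state();M=R.from_euler("xyz",s["tcp_rot"]).as_matrix();print(M.round(3))
print(jawdeg(s)); rel(s,(553,263,160),75.7)
c=env.read_camera("wrist");C=cam(c,s)
for z in(0,-40,-80,-120,-160): print(z,proj(C,s["eef_pos"]+[0,0,z]))
E
```

```text
[[-0.     0.374  0.928]
 [-0.     0.928 -0.374]
 [-1.    -0.    -0.   ]]
68.06560118262468
offset [ 12.78 -12.67  -2.18] yaw deg 7.6 units 1.27
0 [276.1131205  261.80976367]
-40 [276.33493815 238.61326385]
-80 [276.49030679 222.36564472]
-120 [276.60519549 210.35120094]
-160 [276.69360093 201.10623411]
```

Call:
apply_moves(offset=[[3,-3,0],[5.5,-5.5,0],[8,-8,0],[10.5,-10.5,0],[12.8,-12.7,0],[12.8,-12.7,0],[12.8,-12.7,0],[12.8,-12.7,0]], yaw=[0,0,0.5,1,1.3,1.3,1.3,1.3], jaw=[-1,-1,-1,-1,-1,-1,-1,-1])

```text
t: 1.3
eef_pos: [555.5, 259.5, 214.1]
tcp_rot: [-1.357, 1.57, -1.607]
ft_force: [0.2, -0.3, 0.9]
opening: 1.0
```

```bash
cat >> h.py <<'E'
def shot(env,name):
    st=env.state();c=env.read_camera("wrist")
    np.save(name+".npy",{"st":st,"c":c},allow_pickle=True)
    cv2.imwrite(f"pics/{name}.png",cv2.resize(cv2.convertScaleAbs(c["frame"][:,:,::-1],alpha=1.6),(784,588),interpolation=cv2.INTER_CUBIC))
    return st,c
E
python3 - <<'E'
from cell import env
from h import *
s,c=shot(env,"w_long");print(s["eef_pos"],jawdeg(s),s["t"],s["ft_force"])
E
```

```text
[555.52427862 259.50453581 214.13317335] 75.66110059917938 1.3 [ 0.15597601 -0.31973781  0.92661038]
```

View pics/w_long.png

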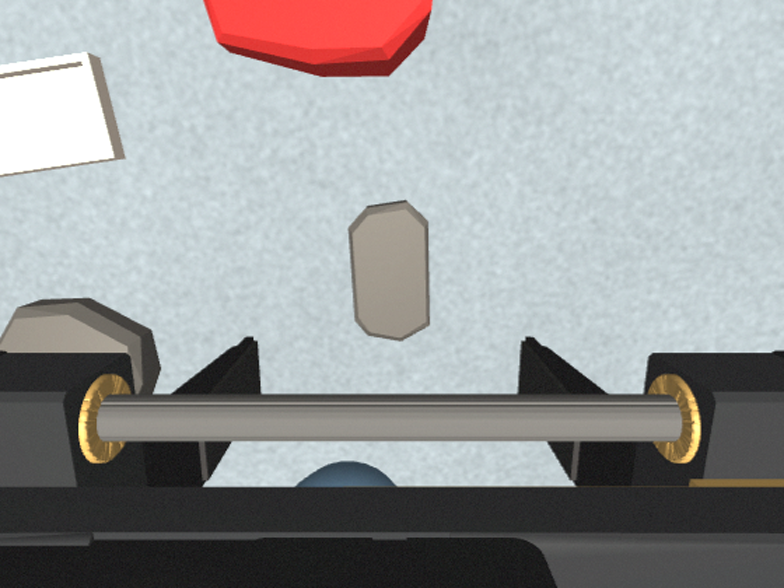

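The wrist view shows the long wedge at (390,270), with its top face wider at the upper (-x) end: about 79 px against 74 px at the lower end. I'll check the thick end with metric widths.

```bash
cat >> h.py <<'E'
def facew(name,box,hm,sl,thr,L,plot=True):
    """box in native px x0,y0,x1,y1; test both thick-end hypotheses"""
    D=np.load(name+".npy",allow_pickle=True).item();C=cam(D["c"],D["st"]);f=D["c"]["frame"].astype(int)
    m=((f.max(2)-f.min(2)<40)&(f[:,:,2]-f[:,:,0]<4)&(f.max(2)>thr)).astype(np.uint8)
    z=np.zeros_like(m);x0,y0,x1,y1=box;z[y0:y1,x0:x1]=m[y0:y1,x0:x1];m=cv2.morphologyEx(z,cv2.MORPH_OPEN,np.ones((3,3),np.uint8))
    c=max(cv2.findContours(m,cv2.RETR_EXTERNAL,cv2.CHAIN_APPROX_NONE)[0],key=cv2.contourArea)[:,0]
    for sgn in(0,1,-1):
        # plane z = hm + tan(sl)*u , u along axis (world), iterate
        W=np.array([plane(C,q,hm) for q in c])
        for _ in range(6):
            r=cv2.minAreaRect(W[:,:2].astype(np.float32));bx=cv2.boxPoints(r);e=max([bx[1]-bx[0],bx[2]-bx[1]],key=np.linalg.norm);e=e/np.linalg.norm(e)
            if e[0]>0:e=-e       # axis toward -x
            u=(W[:,:2]-r[0])@e
            W=np.array([plane(C,q,hm+sgn*np.tan(sl)*uu) for q,uu in zip(c,u)])
        v=(W[:,:2]-r[0])@np.array([-e[1],e[0]]);out=[]
        k=(abs(u)<L*0.28)
        P=np.polyfit(u[k&(v>0)],v[k&(v>0)],1);N=np.polyfit(u[k&(v<0)],v[k&(v<0)],1)
        print("thick toward","flat -x +x".split()[sgn],"cen",np.round(r[0],1),"size",np.round(r[1],1),"axis",np.degrees(np.arctan2(e[1],e[0])).round(2),"side slopes deg",np.degrees(np.arctan([P[0],N[0]])).round(2),"taper",np.degrees(np.arctan(P[0]-N[0])).round(2),"w",(P[1]-N[1]).round(1),"mid off",((P[1]+N[1])/2).round(1))
E
python3 - <<'E'
from h import *
f=np.load("w_long.npy",allow_pickle=True).item()["c"]["frame"];print(f[190,280],f[240,285],f[190,252],f[146,280],f[120,280])
facew("w_long",(235,130,320,250),38,np.radians(8),84,96)
E
```

```text
[102  98  90] [95 91 85] [69 66 61] [79 75 70] [126 134 136]
thick toward flat cen [552.5 261.7] size [50.5 96. ] axis 167.65 side slopes deg [ 1.21 -0.53] taper 1.74 w 49.2 mid off -0.2
thick toward -x cen [553.6 261.6] size [50.3 98.4] axis 168.21 side slopes deg [ 0.06 -0.61] taper 0.67 w 49.2 mid off -0.1
thick toward +x cen [551.5 261.8] size [50.8 93.7] axis 167.1 side slopes deg [ 2.25 -0.45] taper 2.7 w 49.2 mid off -0.3
```

Call:
apply_moves(offset=[[0.3,-2.5,0],[0.6,-5,0],[1,-7.5,0],[1.3,-10,0],[1.3,-10.7,0],[1.3,-10.7,0],[1.3,-10.7,0]], yaw=[-1,-2,-3,-3.4,-3.4,-3.4,-3.4], jaw=[-1,-1,-1,-1,-1,-1,-1])

```text
t: 2.22
eef_pos: [587.5, -6.1, 214.2]
tcp_rot: [-2.128, 1.57, -2.733]
ft_force: [0.3, -0.1, -0.2]
opening: 0.999
```

```bash
python3 - <<'E'
from cell import env
from h import *
s,c=shot(env,"w_base");print(s["eef_pos"],jawdeg(s),s["t"],s["ft_force"])
E
```

```text
[587.52953173  -6.0573816  214.17950154] 55.36292081797739 2.225 [ 0.2931277  -0.0569869  -0.20013593]
```

View pics/w_base.png

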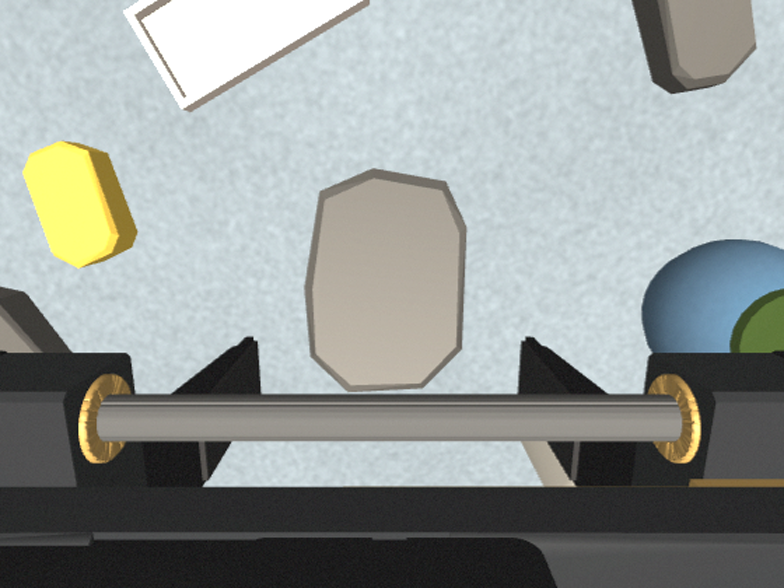

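The base face shows as an octagon about (311..466, 170..390) in this view. I'll triangulate its corners across the views to get the slope direction.

```bash
python3 - <<'E'
from h import *
im=np.load("im.npy",allow_pickle=True).item();D=np.load("w_base.npy",allow_pickle=True).item()
V={"top":(im["top"],cam(im["top"]),(215,172,300,260),90),"side":(im["side"],cam(im["side"]),(250,175,325,235),0),"w":(D["c"],cam(D["c"],D["st"]),(205,110,345,285),88)}
out={}
for n,(c,C,b,th) in V.items():
    f=c["frame"].astype(int)
    if n=="side": print(f[200,290],f[215,290],f[190,285], f[178,262])
    thr=th or 48
    m=((f[:,:,2]-f[:,:,0]<2)&(f.max(2)>thr)&(f.max(2)-f.min(2)<30)).astype(np.uint8)
    z=np.zeros_like(m);z[b[1]:b[3],b[0]:b[2]]=m[b[1]:b[3],b[0]:b[2]];m=cv2.morphologyEx(z,cv2.MORPH_OPEN,np.ones((3,3),np.uint8))
    k=max(cv2.findContours(m,cv2.RETR_EXTERNAL,cv2.CHAIN_APPROX_NONE)[0],key=cv2.contourArea)
    h=cv2.convexHull(k)
    eps=1.0
    p=cv2.approxPolyDP(h,eps,True)
    while len(p)>8: eps*=1.15;p=cv2.approxPolyDP(h,eps,True)
    p=p[:,0]
    W=np.array([plane(C,q,52) for q in p])
    cc=W.mean(0);a=np.degrees(np.arctan2(W[:,1]-cc[1],W[:,0]-cc[0]));o=np.argsort(a)
    print(n,len(p),"area",cv2.contourArea(k));
    for i in o: print("   ",p[i],a[i].round(0),W[i].round(1))
    out[n]=p[o]
np.save("poly.npy",out,allow_pickle=True)
E
```

```text
top 8 area 2794.5
    [259 248] -175.0 [518.9 -11.7  52. ]
    [288 210] -84.0 [597.2 -71.3  52. ]
    [286 194] -57.0 [631.  -67.4  52. ]
    [266 181] -17.0 [658.6 -25.8  52. ]
    [250 184] 11.0 [652.1   7.4  52. ]
    [228 215] 94.0 [586.8  52.1  52. ]
    [226 230] 120.0 [555.8  55.7  52. ]
    [243 246] 159.0 [523.   20.8  52. ]
[75 71 63] [46 44 40] [75 71 63] [109 122 125]
side 8 area 1225.5
    [259 206] -170.0 [514.5 -31.5  52. ]
    [277 213] -131.0 [559.1 -60.1  52. ]
    [297 215] -76.0 [609.4 -71.9  52. ]
    [307 210] -44.0 [637.5 -57.6  52. ]
    [314 198] -0.0 [662.3 -17.5  52. ]
    [307 189] 34.0 [648.5  17.4  52. ]
    [282 184] 102.0 [582.7  43.2  52. ]
    [272 186] 127.0 [554.5  38.2  52. ]
w 8 area 13287.5
    [231 144] -177.0 [519.2 -10.3  52. ]
    [225 252] -83.0 [600.8 -78.   52. ]
    [250 275] -57.0 [634.9 -71.9  52. ]
    [300 273] -18.0 [662. -29.  52.]
    [325 247] 12.0 [653.1   6.8  52. ]
    [327 164] 97.0 [585.3  52.8  52. ]
    [315 136] 119.0 [557.4  57.6  52. ]
    [263 128] 157.0 [524.3  22.3  52. ]
```

```bash
python3 - <<'E'
from h import *
P=np.load("poly.npy",allow_pickle=True).item()
im=np.load("im.npy",allow_pickle=True).item();D=np.load("w_base.npy",allow_pickle=True).item()
T,S,Wc=cam(im["top"]),cam(im["side"]),cam(D["c"],D["st"])
X=[]
for i,j in((0,0),(1,2),(2,3),(3,4),(4,5),(5,6),(6,7)):
    rs=[ray(Wc,P["w"][i]+.5*0),ray(S,P["side"][j]),ray(T,P["top"][i])]
    A=sum(np.eye(3)-np.outer(d,d) for o,d in rs);b=sum((np.eye(3)-np.outer(d,d))@o for o,d in rs)
    x=np.linalg.solve(A,b);a2,e2=tri(Wc,P["w"][i],S,P["side"][j]);X.append(a2)
    print(x.round(1),"W+S",a2.round(1),e2.round(1))
X=np.array(X);c=X.mean(0)
n=np.linalg.svd(X-c)[2][2];n*=np.sign(n[2]);print("slope",np.degrees(np.arccos(n[2])),"uphill az",np.degrees(np.arctan2(-n[1],-n[0])))
# full face on the known plane: use az, 14deg, refine with wrist outline
for az in(-34.6,np.degrees(np.arctan2(-n[1],-n[0]))):
  u=np.array([np.cos(np.radians(az)),np.sin(np.radians(az))]);cc=np.array([588,-8.])
  for name,C in(("w",Wc),("top",T)):
    ce=cc.copy()
    for _ in range(8):
        W=[]
        for q in P[name]:
            o,d=ray(C,q);g=np.tan(np.radians(14))
            # z=52+g*((xy-ce).u)
            t=(52+g*((o[:2]-ce)@u)-o[2])/(d[2]-g*(d[:2]@u));W.append(o+t*d)
        W=np.array(W);r=cv2.minAreaRect(W[:,:2].astype(np.float32))
        a=(W[:,:2]@u);v=W[:,:2]@np.array([-u[1],u[0]])
        ce=u*(a.max()+a.min())/2+np.array([-u[1],u[0]])*(v.max()+v.min())/2
    print(az,name,"centre",ce.round(1),"extent",np.ptp(a).round(1),np.ptp(v).round(1),"rect",np.round(r[1],1),"z",W[:,2].round(0))
E
```

```text
[517.9 -12.3  31. ] W+S [516.6 -12.9  30.9] 3.5
[602.  -74.3  55.1] W+S [604.3 -76.6  56.6] 8.8
[631.8 -67.7  63.3] W+S [633.4 -68.2  63.7] 3.9
[658.2 -26.6  61.8] W+S [659.1 -27.1  62.1] 2.0
[648.3   7.3  63.3] W+S [647.7   7.5  63.1] 2.7
[586.3  53.1  42.5] W+S [585.3  53.4  42. ] 3.1
[557.8  58.4  31.5] W+S [557.5  59.3  30.6] 3.0
slope 14.425622117747668 uphill az -20.584927650991855
-34.6 w centre [587.5  -6.9] extent 137.4 98.3 rect [ 95.8 137.9] z [39. 64. 69. 69. 63. 43. 37. 35.]
-34.6 top centre [587.4  -6. ] extent 135.0 97.6 rect [ 94.8 135.4] z [39. 63. 69. 69. 63. 44. 37. 35.]
-20.584927650991855 w centre [587.   -8.9] extent 139.8 115.7 rect [ 95.8 138.7] z [36. 61. 67. 69. 65. 46. 39. 35.]
-20.584927650991855 top centre [587.5  -7.6] extent 138.4 112.7 rect [ 94.2 135.8] z [37. 60. 67. 69. 65. 47. 39. 35.]
```

Call:
apply_moves(offset=[[-0.3,2.5,0],[-0.6,5,0],[-1,7.5,0],[-1.37,10,0],[-1.37,10.71,-1],[-1.37,10.71,-3],[-1.37,10.71,-5],[-1.37,10.71,-6],[-1.37,10.71,-6],[-1.37,10.71,-6]], yaw=[1,2,3,3.75,3.75,3.75,3.75,3.75,3.75,3.75], jaw=[-1,-1,-1,-1,-1,-1,-1,-1,-1,-1])

```text
t: 3.52
eef_pos: [553.5, 262.7, 65.3]
tcp_rot: [0.299, 1.57, 0.089]
ft_force: [0.3, -0.1, 0.6]
opening: 0.998
```

```bash
python3 - <<'E'
from cell import env
from h import *
s,c=shot(env,"w_long2");rel(s,(553.3,261.7,7),77.9);print(s["eef_pos"],s["t"])
E
```

```text
offset [-0.01 -0.04 -2.33] yaw deg -0.0 units -0.01
[553.53834983 262.69406362  65.34845422] 3.525
```

View pics/w_long2.png

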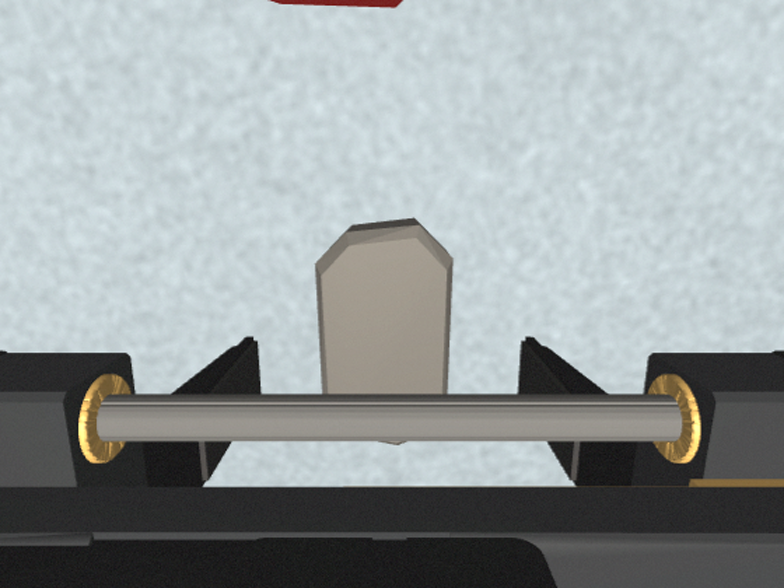

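The long wedge sits centred between the open fingers, with its sides at x = 317 to 452 and the fingers at 255 and 525. I'll descend, close and lift.

Call:
apply_moves(offset=[[0,0,-1],[0,0,-2],[0,0,-2.33],[0,0,-2.33],[0,0,-2.33],[0,0,-2.33],[0,0,-2.33],[0,0,-2.33],[0,0,-2.33],[0,0,-2.33],[0,0,-2.33]], yaw=[0,0,0,0,0,0,0,0,0,0,0], jaw=[-1,-1,-1,-1,1,1,1,1,1,1,1])

```text
t: 4.95
eef_pos: [553.7, 262.4, 7.5]
tcp_rot: [0.283, 1.569, 0.073]
ft_force: [-1.8, -3.7, 4.7]
opening: 0.588
```

Call:
apply_moves(offset=[[0,0,1],[0,0,2.5],[0,0,4],[0,-0.8,5.3],[0.15,-2.3,5.3],[0.4,-4,5.3],[0.6,-5.7,5.3],[0.8,-7.4,5.3],[1,-9,5.3],[1.15,-10,5.3],[1.15,-10.61,5.3],[1.15,-10.61,5],[1.15,-10.61,4.2],[1.15,-10.61,3.6],[1.15,-10.61,3.4],[1.15,-10.61,3.4]], yaw=[0,0,0,-0.5,-1,-1.5,-2.2,-2.8,-3.4,-3.98,-3.98,-3.98,-3.98,-3.98,-3.98,-3.98], jaw=[1,1,1,1,1,1,1,1,1,1,1,1,1,1,1,1])

```text
t: 6.95
eef_pos: [582.4, -2.5, 92.3]
tcp_rot: [0.173, 1.57, -0.454]
ft_force: [0.9, -0.1, -5.1]
opening: 0.589
```

```bash
cat >> h.py <<'E'
def both(env,name,sx=(225,130,140,105)):
    s,c=shot(env,name);f=env.read_camera("side")["frame"];g=env.read_camera("top")["frame"]
    x,y,w,h=sx
    a=[cv2.resize(cv2.convertScaleAbs(q[:,:,::-1],alpha=1.8),(390,292),interpolation=cv2.INTER_CUBIC) for q in(f[y:y+h,x:x+w],g[160:265,190:330],c["frame"])]
    cv2.imwrite(f"pics/{name}_b.png",np.vstack([np.hstack(a[:2]),np.hstack([a[2],np.zeros_like(a[2])])]))
    return s,c
E
python3 - <<'E'
from cell import env
from h import *
s,c=both(env,"p1");rel(s,(582.4,-2.8,70),54);print(s["eef_pos"],s["t"],s["ft_force"])
E
```

```text
offset [ 0.   -0.01 -0.89] yaw deg -0.1 units -0.02
[582.37408809  -2.47823567  92.2859568 ] 6.95 [ 0.94481079 -0.10279444 -5.09494003]
```

View pics/p1_b.png

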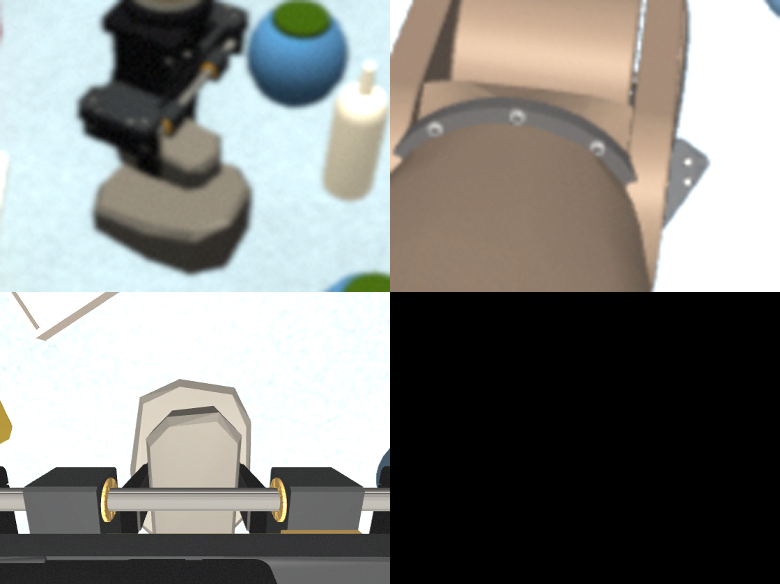

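The long wedge is held over the base (side crop at (190,150)), with its thick end over the low side. I'll lower it in small steps and watch the force.

Call:
apply_moves(offset=[[0,0,-0.3],[0,0,-0.6],[0,0,-0.75],[0,0,-0.85],[0,0,-0.95],[0,0,-1.0],[0,0,-1.0]], yaw=[0,0,0,0,0,0,0], jaw=[1,1,1,1,1,1,1])

```text
t: 7.98
eef_pos: [582.6, -2.7, 68.5]
tcp_rot: [0.402, 1.568, -0.225]
ft_force: [-3.4, 1.2, 2.5]
opening: 0.585
```

Contact was made near z = 70, as predicted. I'll continue down so the wedge swings in the pads to lie on the slope.

Call:
apply_moves(offset=[[0,0,-0.06],[0,0,-0.12],[0,0,-0.18],[0,0,-0.24],[0,0,-0.28],[0,0,-0.28]], yaw=[0,0,0,0,0,0], jaw=[1,1,1,1,1,1])

```text
t: 8.72
eef_pos: [582.0, -2.3, 61.5]
tcp_rot: [0.512, 1.57, -0.115]
ft_force: [-5.0, 3.2, 3.5]
opening: 0.589
```

```bash
python3 - <<'E'
from cell import env
from h import *
s,c=both(env,"p2");print(s["eef_pos"],s["t"],s["ft_force"],s["moment"])
E
```

```text
[581.98113507  -2.26986356  61.53754009] 8.725 [-4.95565673  3.16231976  3.52294205] [ 0.3467872   0.7286857  -0.05855251]
```

View pics/p2_b.png

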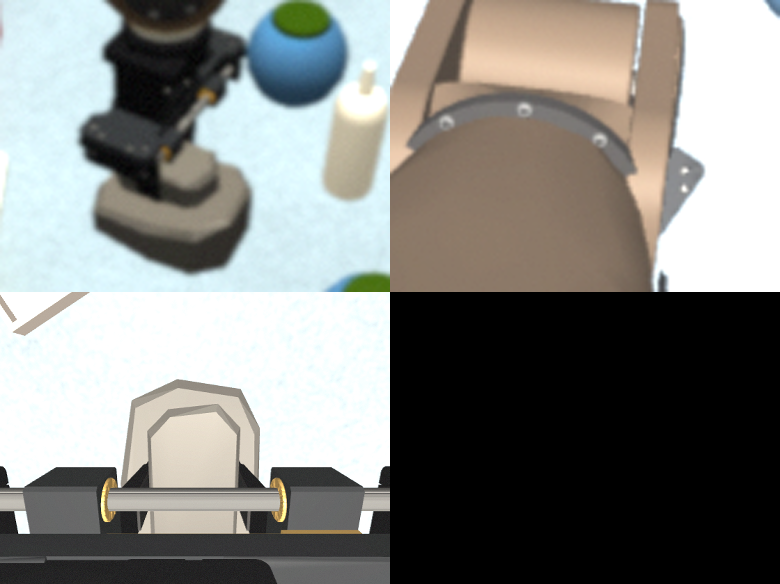

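The wedge is swinging down as planned, and the wrist view at (195,440) shows it tilting at its uphill end. Continuing.

Call:
apply_moves(offset=[[0,0,-0.04],[0,0,-0.08],[0,0,-0.08]], yaw=[0,0,0], jaw=[1,1,1])

```text
t: 9.25
eef_pos: [581.7, -2.1, 59.6]
tcp_rot: [0.712, 1.57, 0.085]
ft_force: [-3.9, 2.0, 3.2]
opening: 0.588
```

Call:
apply_moves(offset=[[0,0,-0.03],[0,0,-0.06],[0,0,-0.06]], yaw=[0,0,0], jaw=[1,1,1])

```text
t: 9.62
eef_pos: [581.5, -1.9, 58.2]
tcp_rot: [1.008, 1.57, 0.381]
ft_force: [-4.7, 3.2, 3.3]
opening: 0.588
```

Call:
apply_moves(offset=[[0.01,-0.01,-0.03],[0.02,-0.02,-0.06],[0.02,-0.02,-0.06]], yaw=[0,0,0], jaw=[1,1,1])

```text
t: 10.0
eef_pos: [581.7, -2.0, 57.0]
tcp_rot: [2.432, 1.57, 1.805]
ft_force: [-4.9, 4.7, 6.7]
opening: 0.586
```

```bash
python3 - <<'E'
from cell import env
from h import *
s,c=both(env,"p3");print(s["eef_pos"],s["t"],s["ft_force"],s["moment"])
E
```

```text
[581.66439385  -1.97755405  56.99995738] 10.0 [-4.89948626  4.66949607  6.68415245] [ 0.50003694  0.93203851 -0.06568078]
```

View pics/p3_b.png

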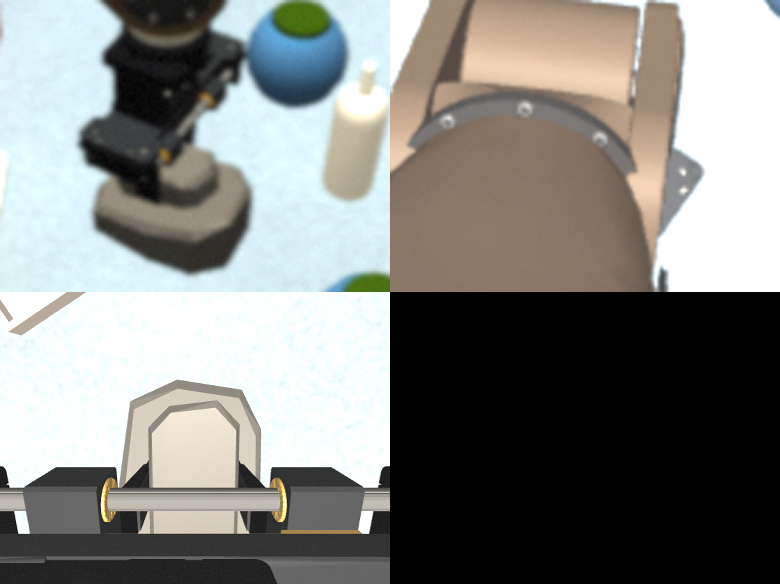

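Call:
apply_moves(offset=[[0,0,-0.02],[0,0,-0.04],[0,0,-0.04]], yaw=[0,0,0], jaw=[1,1,1])

```text
t: 10.52
eef_pos: [581.7, -1.9, 56.9]
tcp_rot: [1.749, 1.57, 1.122]
ft_force: [-6.5, 2.1, 12.8]
opening: 0.59
```

The force jumped to 12.8 N while z stayed at 56.9, so the wedge is seated. I'll let go and rise.

Call:
apply_moves(offset=[[0,0,0.02],[0,0,0.02],[0,0,0.02],[0,0,0.04],[0,0,0.3],[0,0,1],[0,0,2.5],[0,0,4.5],[0,0,6],[0,0,6],[0,0,6]], yaw=[0,0,0,0,0,0,0,0,0,0,0], jaw=[0.2,-0.3,-0.6,-0.6,-0.6,-0.6,-1,-1,-1,-1,-1])

```text
t: 11.9
eef_pos: [581.3, -1.9, 207.1]
tcp_rot: [1.612, 1.57, 0.986]
ft_force: [-0.6, -0.1, 0.3]
opening: 1.002
```

```bash
python3 - <<'E'
from cell import env
from h import *
s,c=both(env,"p4");print(s["eef_pos"],s["t"],s["ft_force"],jawdeg(s));rel(s,(465.5,-278,214),87.5)
E
```

```text
[581.30418974  -1.90987958 207.1324556 ] 11.9 [-0.55482818 -0.14284847  0.28347003] 54.08351519672614
offset [ -4.63 -11.04   0.27] yaw deg 33.4 units 5.57
```

View pics/p4_b.png

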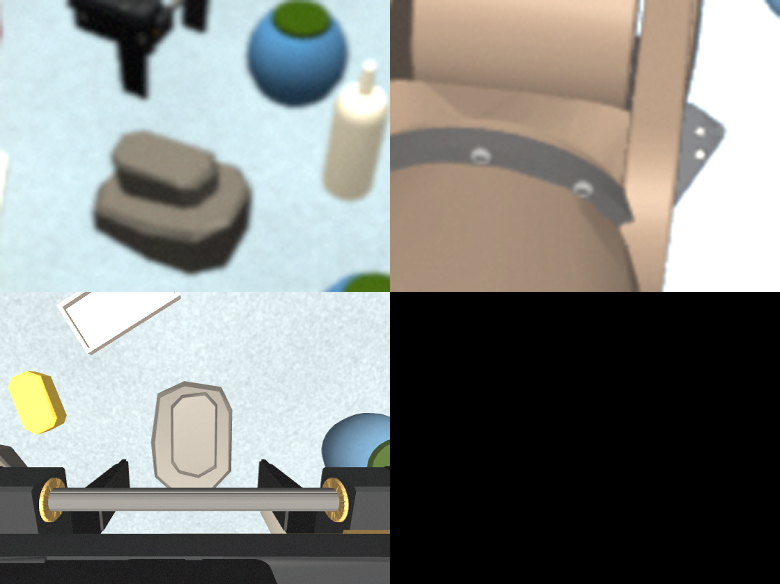

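View pics/p4.png

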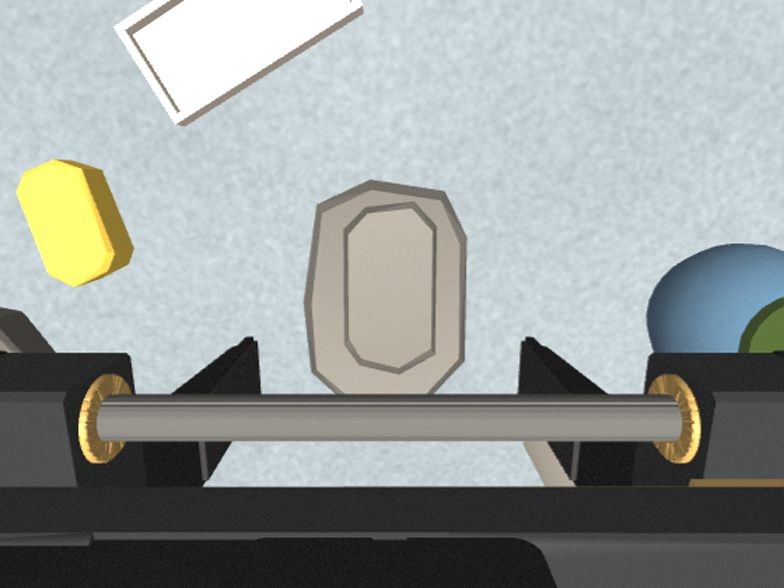

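The long wedge lies flat and centred on the base: its face spans (345..435, 205..372) inside the base outline (305..466, 182..400). I'll measure its top centre, then go and look at the short wedge.

```bash
python3 - <<'E'
from h import *
D=np.load("p4.npy",allow_pickle=True).item();C=cam(D["c"],D["st"]);f=D["c"]["frame"].astype(int)
print(f[200,280],f[200,235],f[200,247],f[200,310])
# face mask: seed flood fill
m=np.zeros((422,562),np.uint8);g=cv2.GaussianBlur(D["c"]["frame"],(3,3),0)
cv2.floodFill(g.copy(),m,(280,200),0,(4,4,4),(4,4,4),4|cv2.FLOODFILL_MASK_ONLY|(1<<8))
m=m[1:-1,1:-1];x,y,w,h=cv2.boundingRect(m);print(x,y,w,h)
c=max(cv2.findContours(m,cv2.RETR_EXTERNAL,cv2.CHAIN_APPROX_NONE)[0],key=cv2.contourArea)[:,0]
u=np.array([np.cos(np.radians(-36)),np.sin(np.radians(-36))]);v=np.array([-u[1],u[0]]);gsl=np.tan(np.radians(6))
ce=np.array([580.,-3]);z0=52+38*np.cos(np.radians(14))
for _ in range(6):
    W=[]
    for q in c:
        o,d=ray(C,q);t=(z0+gsl*((o[:2]-ce)@u)-o[2])/(d[2]-gsl*(d[:2]@u));W.append((o+t*d)[:2])
    W=np.array(W,np.float32);a=W@u;b=W@v;ce=u*(a.max()+a.min())/2+v*(b.max()+b.min())/2
r=cv2.minAreaRect(W);bx=cv2.boxPoints(r);e=max([bx[1]-bx[0],bx[2]-bx[1]],key=np.linalg.norm)
print(ce,np.ptp(a),np.ptp(b),r,np.degrees(np.arctan2(e[1],e[0])))
print("expected ideal top centre", np.array([587.5,-6.5])-38*np.sin(np.radians(14))*u)
E
```

```text
[120 115 106] [113 107 101] [73 69 65] [62 60 56]
218 130 114 151
[577.68964648  -1.07404276] 125.79730659796058 96.02298148355624 ((577.685546875, -1.0995941162109375), (96.0013427734375, 125.81909942626953), 54.04642105102539) -35.953598
expected ideal top centre [580.06268086  -1.09647135]
```

Call:
apply_moves(offset=[[-0.8,-2,0.1],[-1.6,-4,0.2],[-2.5,-6,0.3],[-3.3,-8,0.3],[-4.1,-10,0.3],[-4.63,-11.04,0.3],[-4.63,-11.04,0.3],[-4.63,-11.04,0.3]], yaw=[1,2,3,4,5,5.57,5.57,5.57], jaw=[-1,-1,-1,-1,-1,-1,-1,-1])

```text
t: 13.05
eef_pos: [465.6, -277.3, 213.1]
tcp_rot: [2.947, 1.568, 2.902]
ft_force: [0.6, 0.0, 0.1]
opening: 1.001
```

```bash
python3 - <<'E'
from cell import env
from h import *
s,c=shot(env,"w_short");print(s["eef_pos"],jawdeg(s),s["t"],s["joints"])
im=env.read_camera("top");np.save("top1.npy",im,allow_pickle=True)
cv2.imwrite("pics/top1.png",cv2.resize(cv2.convertScaleAbs(im["frame"][:,:,::-1],alpha=1.5),(784,588)))
E
```

```text
[ 465.61321272 -277.3136109   213.05690636] 87.44274658784138 13.05 [-6.58564235e-01  3.75908011e-01  1.76343207e+00 -1.18815625e-03
  1.00450331e+00 -2.18409006e+00]
```

View pics/w_short.png

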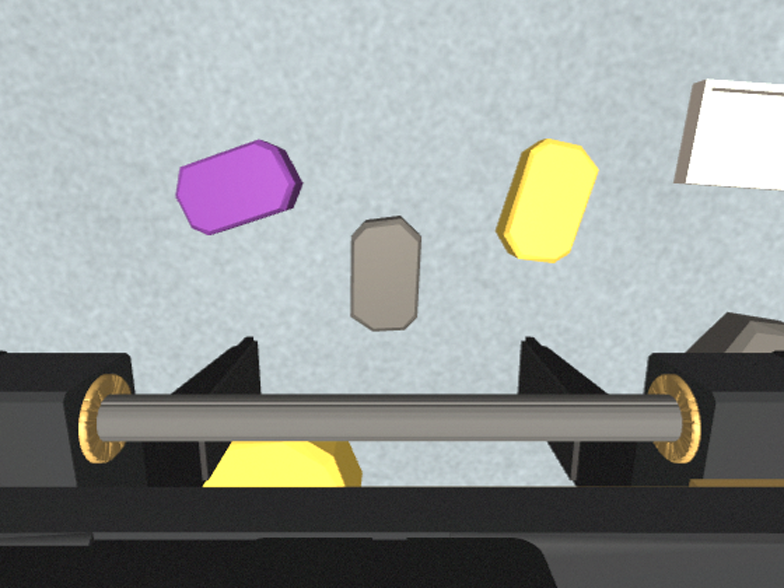

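View pics/top1.png

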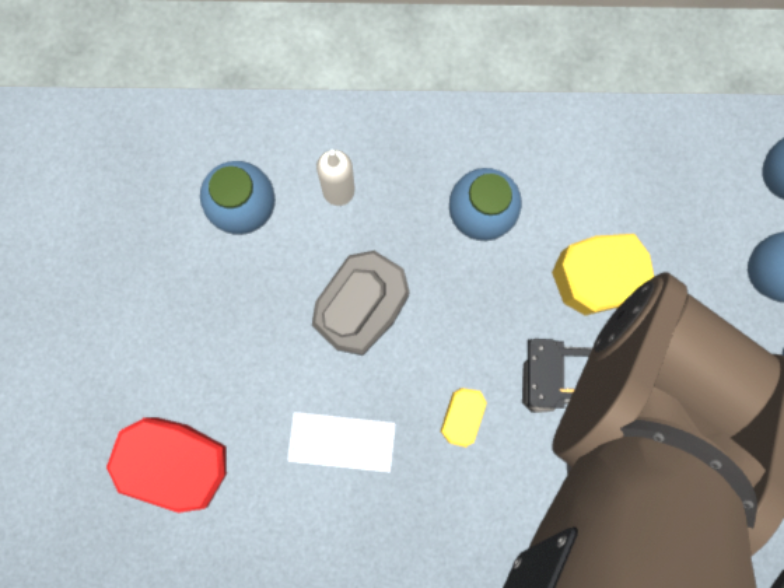

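The wrist view shows the grey short wedge at (386,272), with purple at (238,187) and yellow at (548,200) to be ignored; only the grey one fits. The top view shows everything else unmoved, with the stack at (357,300). Next, measure the thick end and the long wedge's top centre.

```bash
cat > m.py <<'E'
from h import *
def wedge(D,C,seed,thr,box,az,slope,z0,ce):
    f=D.astype(int);x0,y0,x1,y1=box
    m=np.zeros(f.shape[:2],np.uint8);m[y0:y1,x0:x1]=(f.max(2)[y0:y1,x0:x1]>thr)&((f[:,:,2]-f[:,:,0])[y0:y1,x0:x1]<2)
    m=cv2.erode(m,np.ones((3,3),np.uint8))
    n,l=cv2.connectedComponents(m,connectivity=4);m=(l==l[seed[1],seed[0]]).astype(np.uint8);m=cv2.dilate(m,np.ones((3,3),np.uint8))
    print("px box",cv2.boundingRect(m))
    c=max(cv2.findContours(m,cv2.RETR_EXTERNAL,cv2.CHAIN_APPROX_NONE)[0],key=cv2.contourArea)[:,0]
    u=np.array([np.cos(np.radians(az)),np.sin(np.radians(az))]);v=np.array([-u[1],u[0]]);g=np.tan(np.radians(slope))
    ce=np.array(ce,float)
    for _ in range(6):
        W=[]
        for q in c:
            o,d=ray(C,q);t=(z0+g*((o[:2]-ce)@u)-o[2])/(d[2]-g*(d[:2]@u));W.append((o+t*d)[:2])
        W=np.array(W,np.float32);a=W@u;b=W@v;ce=u*(a.max()+a.min())/2+v*(b.max()+b.min())/2
    r=cv2.minAreaRect(W);bx=cv2.boxPoints(r);e=max([bx[1]-bx[0],bx[2]-bx[1]],key=np.linalg.norm)
    print("centre",ce.round(1),"L",np.ptp(a).round(1),"w",np.ptp(b).round(1),"rect",np.round(r[0],1),np.round(r[1],1),np.degrees(np.arctan2(e[1],e[0])).round(1))
D=np.load("p4.npy",allow_pickle=True).item()
z0=52+38*np.cos(np.radians(14))
for th in(98,104): wedge(D["c"]["frame"],cam(D["c"],D["st"]),(280,200),th,(240,135,320,275),-36,6,z0,(580,-3))
t=np.load("top1.npy",allow_pickle=True).item()
for th in(85,95): wedge(t["frame"],cam(t),(253,217),th,(215,172,300,260),-36,6,z0,(580,-3))
E
python3 m.py
python3 - <<'E'
from h import *
f=np.load("w_short.npy",allow_pickle=True).item()["c"]["frame"];print(f[190,276],f[225,276],f[156,276],f[190,251])
facew("w_short",(240,150,310,245),34,np.radians(6),84,78)
E
```

```text
px box (249, 149, 60, 114)
centre [579.1   1.5] L 94.8 w 49.7 rect [579.1   1.6] [49.4 94.8] -36.5
px box (249, 149, 60, 113)
centre [578.7   1.7] L 93.9 w 49.6 rect [578.7   1.7] [49.4 93.9] -36.2
px box (225, 181, 65, 69)
centre [583.3  -9.1] L 139.6 w 97.5 rect [583.3  -9.1] [ 97.4 139.6] -35.9
px box (232, 194, 40, 45)
centre [578.8   2.5] L 96.0 w 50.6 rect [578.7   2.4] [50.6 96. ] -36.1
[102  97  90] [97 92 86] [41 40 38] [70 69 66]
thick toward flat cen [ 465.5 -278.6] size [44.8 75.1] axis 176.47 side slopes deg [ 0.   -1.39] taper 1.39 w 43.7 mid off 0.5
thick toward -x cen [ 465.9 -278.8] size [44.5 76.7] axis 176.07 side slopes deg [ 0.   -0.51] taper 0.51 w 43.7 mid off 0.4
thick toward +x cen [ 465.1 -278.5] size [45.1 73.5] axis 176.87 side slopes deg [ 0.   -2.25] taper 2.25 w 43.8 mid off 0.6
```

Both the wrist widths and the side view put the short wedge's thick end at -x. The long wedge's top centre is (579,2), at an angle of -36 degrees. Picking the short wedge now.

Call:
apply_moves(offset=[[0,-0.06,-1.5],[0,-0.06,-3.5],[0,-0.06,-5.5],[0,-0.06,-6.5],[0,-0.06,-7.3],[0.01,-0.06,-8],[0.01,-0.06,-8.28],[0.01,-0.06,-8.28],[0.01,-0.06,-8.28],[0.01,-0.06,-8.28],[0.01,-0.06,-8.28],[0.01,-0.06,-8.28],[0.01,-0.06,-8.28],[0.01,-0.06,-8.28],[0.01,-0.06,-8.28],[0.01,-0.06,-8.28]], yaw=[-0.27,-0.27,-0.27,-0.27,-0.27,-0.27,-0.27,-0.27,-0.27,-0.27,-0.27,-0.27,-0.27,-0.27,-0.27,-0.27], jaw=[-1,-1,-1,-1,-1,-1,-1,-1,1,1,1,1,1,1,1,1])

```text
t: 15.15
eef_pos: [466.3, -278.6, 6.4]
tcp_rot: [-3.069, 1.569, -3.14]
ft_force: [-0.4, -0.8, 2.0]
opening: 0.521
```

```bash
python3 - <<'E'
from cell import env
from h import *
s=env.state();print(s["eef_pos"],jawdeg(s),s["opening"]*95,s["t"]);rel(s,(576.9,3.3,125),54)
E
```

```text
[ 466.25457371 -278.57414496    6.41238869] 85.91517346519862 49.50216556843776 15.15
offset [ 4.43 11.27  4.74] yaw deg -31.9 units -5.32
```

Call:
apply_moves(offset=[[0,0,1],[0,0,2.5],[0,0,4],[0.3,0.8,5.3],[1,2.5,5.7],[1.6,4.2,5.7],[2.3,5.9,5.7],[2.9,7.5,5.7],[3.6,9.2,5.7],[4.2,10.7,5.7],[4.43,11.27,5.7],[4.43,11.27,5.4],[4.43,11.27,4.9],[4.43,11.27,4.4],[4.43,11.27,4.2],[4.43,11.27,4.2],[4.43,11.27,4.2]], yaw=[0,0,0,-0.5,-1.2,-2,-2.8,-3.6,-4.4,-5.1,-5.32,-5.32,-5.32,-5.32,-5.32,-5.32,-5.32], jaw=[1,1,1,1,1,1,1,1,1,1,1,1,1,1,1,1,1])

```text
t: 17.27
eef_pos: [577.2, 3.0, 111.7]
tcp_rot: [3.021, 1.57, 2.392]
ft_force: [0.4, 0.3, -4.2]
opening: 0.524
```

```bash
python3 - <<'E'
from cell import env
from h import *
s,c=both(env,"q1");rel(s,(576.9,3.3,98),54);print(s["eef_pos"],s["t"],s["ft_force"],s["opening"])
E
```

```text
offset [-0.01  0.01 -0.55] yaw deg 0.0 units 0.0
[577.19344134   3.00238516 111.69590812] 17.275 [ 0.38684558  0.32741462 -4.1716183 ] 0.5241550597596852
```

View pics/q1_b.png

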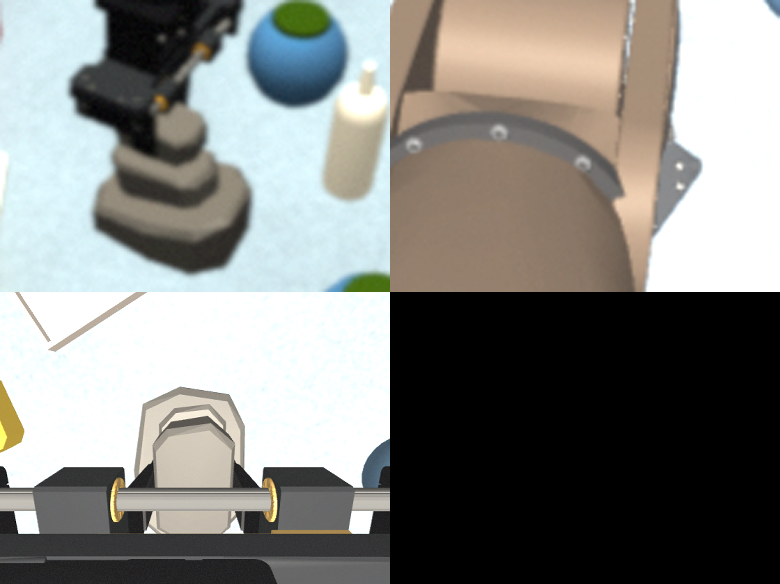

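The short wedge is held just above the long one and lined up with it (wrist crop at (194,440)). I'll lower it gently.

Call:
apply_moves(offset=[[0,0,-0.2],[0,0,-0.4],[0,0,-0.48],[0,0,-0.54],[0,0,-0.58],[0,0,-0.58]], yaw=[0,0,0,0,0,0], jaw=[1,1,1,1,1,1])

```text
t: 18.18
eef_pos: [577.1, 3.2, 97.9]
tcp_rot: [2.726, 1.57, 2.098]
ft_force: [-3.4, 1.2, 4.7]
opening: 0.523
```

Call:
apply_moves(offset=[[0,0,-0.03],[0,0,-0.06],[0,0,-0.06]], yaw=[0,0,0], jaw=[1,1,1])

```text
t: 18.55
eef_pos: [577.0, 3.3, 97.1]
tcp_rot: [2.401, 1.57, 1.773]
ft_force: [-4.1, 0.7, 6.7]
opening: 0.525
```

Call:
apply_moves(offset=[[0,0,-0.03],[0,0,-0.06],[0,0,-0.06]], yaw=[0,0,0], jaw=[1,1,1])

```text
t: 18.92
eef_pos: [576.8, 3.5, 96.2]
tcp_rot: [2.165, 1.57, 1.537]
ft_force: [-4.2, 1.2, 7.8]
opening: 0.521
```

Call:
apply_moves(offset=[[0,0,-0.03],[0,0,-0.06],[0,0,-0.06]], yaw=[0,0,0], jaw=[1,1,1])

```text
t: 19.3
eef_pos: [576.7, 3.6, 95.4]
tcp_rot: [2.019, 1.57, 1.391]
ft_force: [-4.9, 2.0, 6.7]
opening: 0.528
```

Call:
apply_moves(offset=[[0,0,-0.03],[0,0,-0.06],[0,0,-0.06]], yaw=[0,0,0], jaw=[1,1,1])

```text
t: 19.68
eef_pos: [576.5, 3.7, 94.6]
tcp_rot: [1.823, 1.57, 1.195]
ft_force: [-5.2, 1.4, 7.2]
opening: 0.527
```

Call:
apply_moves(offset=[[0,0,-0.02],[0,0,-0.04],[0,0,-0.04]], yaw=[0,0,0], jaw=[1,1,1])

```text
t: 20.05
eef_pos: [576.5, 3.8, 94.2]
tcp_rot: [1.58, 1.57, 0.952]
ft_force: [-4.9, 1.3, 7.7]
opening: 0.525
```

Call:
apply_moves(offset=[[0,0,-0.03],[0,0,-0.05],[0,0,-0.05]], yaw=[0,0,0], jaw=[1,1,1])

```text
t: 20.42
eef_pos: [576.4, 3.9, 93.7]
tcp_rot: [1.343, 1.569, 0.715]
ft_force: [-5.3, 1.8, 10.0]
opening: 0.522
```

Call:
apply_moves(offset=[[0,0,-0.03],[0,0,-0.05],[0,0,-0.05]], yaw=[0,0,0], jaw=[1,1,1])

```text
t: 20.8
eef_pos: [576.4, 3.9, 93.6]
tcp_rot: [0.978, 1.569, 0.35]
ft_force: [-5.8, 0.3, 14.8]
opening: 0.523
```

```bash
python3 - <<'E'
from cell import env
from h import *
s,c=both(env,"q2");print(s["eef_pos"],s["t"],s["ft_force"],s["moment"])
E
```

```text
[576.41532537   3.86030477  93.64428084] 20.8 [-5.76482321  0.34978155 14.83442403] [-0.31986818  1.09854768 -0.18139012]
```

View pics/q2_b.png

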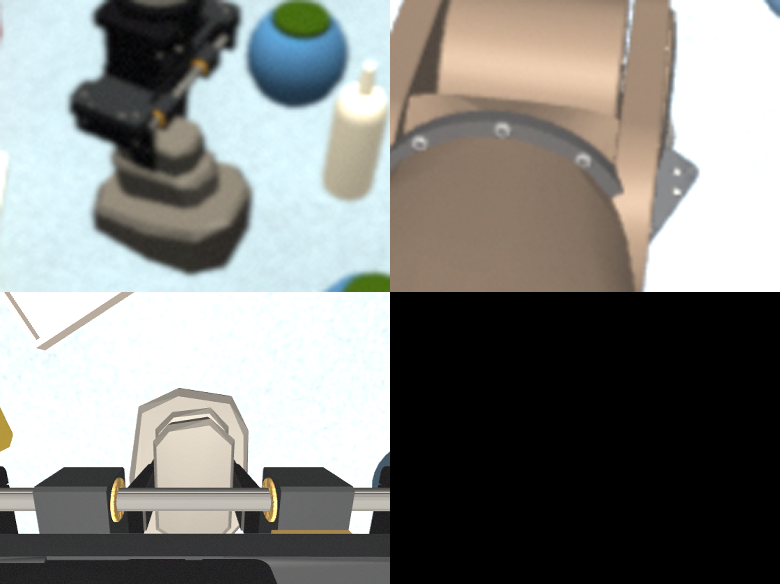

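It is seated: the force climbs to 14.8 N and z stays at 93.6, and the picture shows it resting on the long wedge. Let go and rise.

Call:
apply_moves(offset=[[0,0,0.03],[0,0,0.03],[0,0,0.03],[0,0,0.05],[0,0,0.3],[0,0,1],[0,0,2.5],[0,0,4.5],[0,0,5.5],[0,0,5.5],[0,0,5.5]], yaw=[0,0,0,0,0,0,0,0,0,0,0], jaw=[0.4,-0.1,-0.5,-0.6,-0.6,-0.6,-0.6,-0.6,-0.6,-0.6,-0.6])

```text
t: 22.32
eef_pos: [575.9, 3.9, 230.2]
tcp_rot: [1.773, 1.57, 1.145]
ft_force: [1.2, 0.2, 0.3]
opening: 0.798
```

```bash
python3 - <<'E'
from cell import env
from h import *
s,c=both(env,"q3");print(s["eef_pos"],s["t"],s["ft_force"],jawdeg(s))
print(c["frame"][200,280])
E
```

```text
[575.91860088   3.92152093 230.16620945] 22.325 [1.24765347 0.23317442 0.32631374] 54.01296617732001
[118 113 105]
```

View pics/q3_b.png

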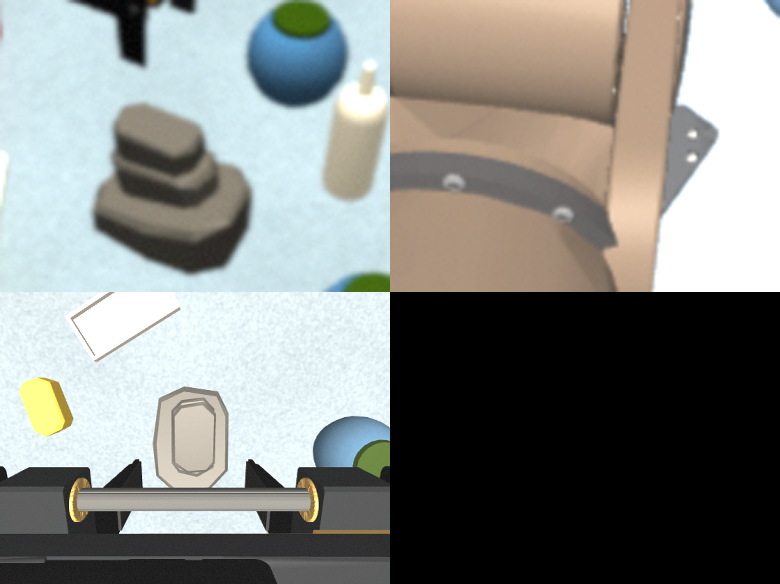

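View pics/q3.png

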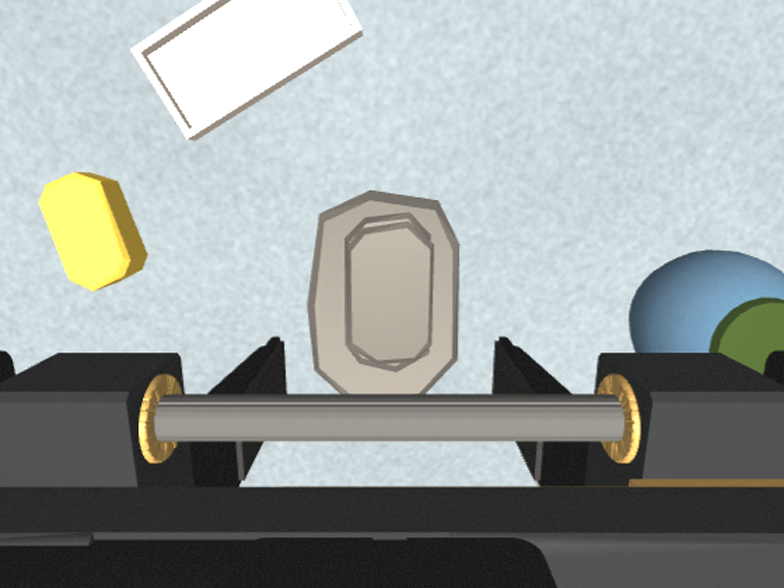

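The plinth stands with three nested outlines, the top face at (345..432, 225..365). I'll measure its centre and look at how level it is.

```bash
cat > m2.py <<'E'
import contextlib,io
with contextlib.redirect_stdout(io.StringIO()):
    from m import *
D=np.load("q3.npy",allow_pickle=True).item();C=cam(D["c"],D["st"])
z0=122.5
for th in(98,106,110): wedge(D["c"]["frame"],C,(278,215),th,(240,150,318,268),-36,0,z0,(577,3))
rel(D["st"],(576,5,140),54)
print("px of long top centre dir")
E
python3 m2.py
```

```text
px box (251, 163, 56, 94)
centre [574.7   6.5] L 77.2 w 45.0 rect [574.8   6.7] [44.6 77.5] -36.8
px box (251, 163, 56, 94)
centre [574.7   6.6] L 77.2 w 44.6 rect [574.7   6.6] [44.3 77.5] -37.0
px box (251, 163, 56, 94)
centre [574.7   6.6] L 77.2 w 44.4 rect [574.7   6.5] [44.2 77.4] -36.5
offset [ 0.    0.04 -3.61] yaw deg -0.0 units -0.0
px of long top centre dir
```

Call:
apply_moves(offset=[[-0.03,0.06,-0.5],[-0.03,0.06,-1],[-0.03,0.06,-1.5],[-0.03,0.06,-1.8],[-0.03,0.06,-2],[-0.03,0.06,-2.4],[-0.03,0.06,-2.8],[-0.03,0.06,-3.3],[-0.03,0.06,-3.7],[-0.03,0.06,-3.9],[-0.03,0.06,-3.95],[-0.03,0.06,-3.95]], yaw=[0,0,0,0,0,0,0,0,0,0,0,0], jaw=[1,1,1,1,1,1,1,1,1,1,1,1])

```text
t: 23.98
eef_pos: [575.4, 5.4, 131.3]
tcp_rot: [2.161, 1.57, 1.533]
ft_force: [0.1, 0.4, 0.2]
opening: 0.006
```

```bash
python3 - <<'E'
from cell import env
from h import *
s,c=both(env,"r1");print(s["eef_pos"],s["t"],s["ft_force"],s["opening"])
E
```

```text
[575.41634003   5.35189202 131.33045862] 23.975 [0.09871049 0.44051783 0.24350182] 0.006433600244866823
```

View pics/r1_b.png

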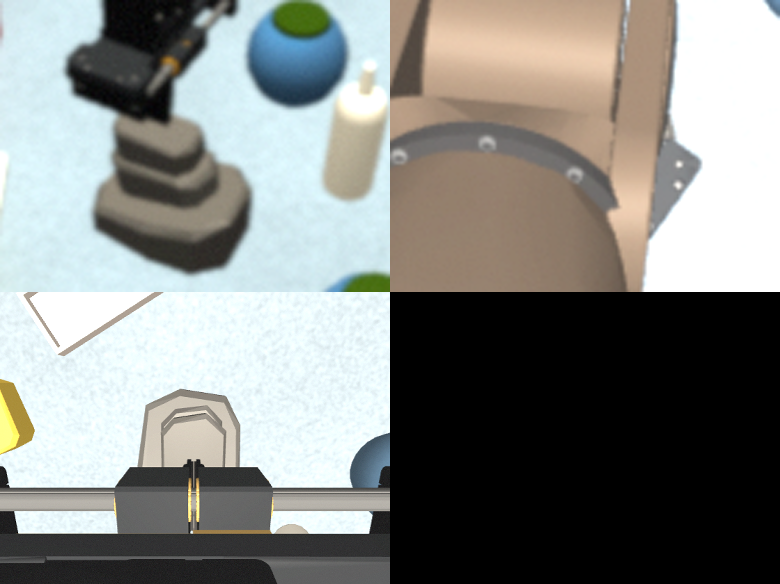

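The shut fingertips are centred over the top face (wrist crop at (193,465)). I'll approach until they touch.

Call:
apply_moves(offset=[[0,0,-0.15],[0,0,-0.28],[0,0,-0.34],[0,0,-0.38],[0,0,-0.38]], yaw=[0,0,0,0,0], jaw=[1,1,1,1,1])

```text
t: 24.75
eef_pos: [575.4, 5.4, 122.1]
tcp_rot: [1.891, 1.57, 1.263]
ft_force: [-1.9, -0.4, 2.0]
opening: 0.004
```

Call:
apply_moves(offset=[[0,0,-0.03],[0,0,-0.06],[0,0,-0.06]], yaw=[0,0,0], jaw=[1,1,1])

```text
t: 25.12
eef_pos: [575.4, 5.4, 122.1]
tcp_rot: [1.098, 1.569, 0.47]
ft_force: [-6.8, 0.4, 16.8]
opening: 0.004
```

The force is 16.8 N. I'll hold slightly firmer for a little over half a second.

Call:
apply_moves(offset=[[0.01,0,-0.07],[0.01,0,-0.07],[0.01,0,-0.07],[0.01,0,-0.07],[0.01,0,-0.07],[0.01,0,-0.07]], yaw=[0,0,0,0,0,0], jaw=[1,1,1,1,1,1])

```text
t: 25.88
eef_pos: [575.5, 5.4, 122.0]
tcp_rot: [0.855, 1.569, 0.228]
ft_force: [-8.0, 0.3, 20.9]
opening: 0.009
```

```bash
python3 - <<'E'
from cell import env
s=env.state();print(s["t"],s["eef_pos"],s["ft_force"])
E
```

```text
25.875 [575.47363432   5.38393242 122.02706134] [-7.97795527  0.31280591 20.87450683]
```

I held 17 to 21 N for about 0.75 s, with 0.1 mm of movement. Now rise and move clear of the cameras.

Call:
apply_moves(offset=[[0,0,0.1],[0,0,0.5],[0,0,1.5],[0,0,3],[0,0,5],[0,0,6],[-0.5,2,6],[-1,4,6],[-1.5,6,6],[-2,8,6],[-2,10,6],[-2,10,6],[-2,10,6]], yaw=[0,0,0,0,0,0,0,0,0,0,0,0,0], jaw=[1,1,1,1,1,1,1,1,1,1,1,1,1])

```text
t: 27.5
eef_pos: [525.4, 255.1, 272.1]
tcp_rot: [0.722, 1.569, 0.095]
ft_force: [-0.1, -0.2, -0.3]
opening: 0.003
```

```bash
python3 - <<'E'
from cell import env
from h import *
s=env.state();print(s["eef_pos"],s["t"],s["ft_force"])
f=env.read_camera("side")["frame"];g=env.read_camera("top")["frame"]
im=np.load("im.npy",allow_pickle=True).item();g0=im["top"]["frame"]
c=lambda q,x,y,w,h,a=1.8:cv2.resize(cv2.convertScaleAbs(q[y:y+h,x:x+w,::-1],alpha=a),(390,292),interpolation=cv2.INTER_CUBIC)
cv2.imwrite("pics/fin.png",np.vstack([np.hstack([c(f,225,160,120,90),c(g,200,160,120,90)]),np.hstack([c(g,0,0,560,420),c(cv2.absdiff(g,g0),0,0,560,420,4)])]))
# base outline displacement via silhouette
for q in(g0,g):
    b=q.astype(int);m=((b[:,:,2]-b[:,:,0]<6)&(b.max(2)<125)).astype(np.uint8);m[:, :215]=0;m[:,300:]=0;m[:172]=0;m[260:]=0
    k=max(cv2.findContours(m,cv2.RETR_EXTERNAL,cv2.CHAIN_APPROX_NONE)[0],key=cv2.contourArea);r=cv2.minAreaRect(k);print(np.round(r[0],2),np.round(r[1],1),r[2],cv2.boundingRect(k))
E
```

```text
[525.39839947 255.10701129 272.08733309] 27.5 [-0.12686263 -0.21507373 -0.33626277]
[257.49 215.92] [54.2 74.2] 35.53767395019531 (223, 179, 69, 75)
[257.55 215.82] [54.2 74.4] 35.53767395019531 (223, 179, 69, 75)
```

View pics/fin.png

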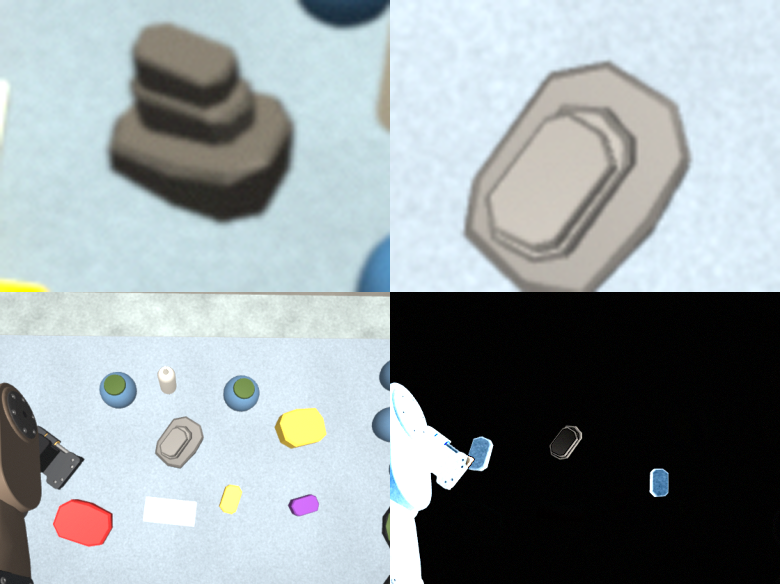

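The final pictures show the plinth standing. The difference image shows only the two wedges moved (plus the arm), and the base outline is unchanged to 0.1 px. Handing in.

```bash
python3 -c "
from cell import env
print(env.job_done())"
```

```text
the job is handed in; nothing more can be done
None
```

The plinth is built and handed in. The long wedge was lowered onto the base's slope until it lay flat, and the short wedge onto the long one the same way. Each has its thick end towards the low side and was let go before I pressed. I pressed the middle of the top with the shut fingertips at 17–21 N for about 0.75 s, then moved the arm clear at 27.5 s of the 64 s allowed.

**Last checks:**
- **Press:** the top moved about 0.1 mm. It met the fingers at z = 122.1 mm against about 122.5 mm calculated. There was also about 8 N of sideways force on the tool during the press.
- **Nothing disturbed:** the top-camera before/after difference shows only the two wedges (and the arm) changed. The base outline shifted by no more than 0.1 px, and the vases, bottle and plate did not move.
- **Centring:** each wedge sits about 3 mm from the ideal middle, close to the 2 mm camera accuracy.
- **Disagreement:** triangulating the base's corners gave an uphill direction of -21°, while the stone's outline gave -35 to -36.5°. I used -36° because the triangulation was noisy.
- **Level:** I did not measure the tilt of the top face directly. That it is level rests on both wedges seating flat and on the press test.

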